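# Tighten the pot-rack eye with the honing steel

## Task

The screw eye in the pot-rack beam is not fully screwed in. Take the honing steel, slide its rod through the eye's loop and, with the rod as the lever, turn the eye clockwise (seen from above) until it clearly goes stiff and the tabbed washer under it just starts to be dragged along, then stop at once, before the washer is dragged more than a few millimetres. Draw the steel out again and lay it down flat on the worktop away from the beam, without dropping it, touching the eye with the gripper, forcing the eye or disturbing the food, bowl and jar.

Things in the scene. Friction and masses are not known exactly. Their poses are not given: they have to be found in the camera images.
- honing_steel: Honing steel, 0.26 to 0.41 kg, lying on the worktop. Origin on its axis where handle and rod meet (13 mm high when lying), x along the axis to the rod's tip, z up. Handle: dark wood, square 26 x 26 mm, x = -110 to 0 mm, a 4 mm end cap behind. Rod: plain steel, 14 mm thick, x = 0 to 140 mm, the last 10 mm tapering to 8 mm. Balances about 13 mm behind the origin; grip it there or up to 30 mm behind.
- loop (a point): Centre of the round loop of the upright steel screw eye on the beam, 75 mm above the worktop and on the eye's vertical turning axis. Bore 20 mm, wire 10 mm thick, 40 mm outside. x: the bore's axis, level (the rod goes in along it from either side); y: level in the loop's plane; z up. The rod swings 0.65 rad either way off the bore's axis before it bears on both sides and the eye follows.
- eye: The screw eye: loop, neck, 26 mm round shoulder. Origin on its axis, 42 mm above the worktop; axes as the loop's. Clockwise from above tightens; it does not visibly sink. It turns at 0.1 to 0.2 N m and stays where left. After an unknown 0.5 to 0.95 rad of its own turn it is home: then the washer must be dragged along and the torque jumps to 0.3 to 0.55 N m, without a hard stop.
- tab (a point): Top of the 12 mm wide tab of the flat steel washer (42 mm across, 3 mm thick) under the eye; the point lies 30 mm from the eye's axis (the tab ends at 32 mm), 45 mm above the worktop. The washer lies still until the eye is home, then turns clockwise with it and stays where left: 1 mm of the tab's shift is 0.033 rad of tightening.
- beam: Wooden pot-rack beam, fixed to the worktop, 280 mm long (y), 70 mm wide (x), 40 mm high (z); origin at the centre of its underside. The eye stands on its top, up to 60 mm from its middle. Two small brass cup hooks stick out 32 mm from its +x side, below its top. The robot and rod may pass over it.
- tomato: Tomato, 72 mm across, 54 mm high, loose on the chopping board; bystander. Origin under its middle.
- pepper: Green pepper, 76 mm across, 86 mm high with stalk, loose on the chopping board; bystander. Origin under its middle.
- bowl: White bowl, 120 mm across, 60 mm high; bystander. Origin under its middle.
- jar: Small amber glass jar, 52 mm across, 90 mm high; bystander. Origin under its middle.

How it is judged (in metres and radians):
On the way, in this order (a step that is already met when the one before it is completed fails the run):
1. the steel's rod is through the eye's loop (x of loop in the frame of honing_steel between 0.025 and 0.125 m and y of loop in the frame of honing_steel between -0.01 and 0.01 m and z of loop in the frame of honing_steel between -0.01 and 0.01 m), for 0.2 s.
2. with the rod in the loop the eye has been turned home: the washer's tab has been dragged along by at least 1 mm (x of loop in the frame of honing_steel between 0.02 and 0.14 m and y of loop in the frame of honing_steel between -0.01 and 0.01 m and z of loop in the frame of honing_steel between -0.01 and 0.01 m and distance of tab from where it was at the start of the episode above 0.001 m), for 0.1 s.
At the end, for the whole second after the job is handed in: The washer's tab has shifted by 1 to 8 mm from its start (eye home and tight, not overdriven); the honing steel, let go, lies flat (within 0.1 rad) and still on the worktop, its origin lower than 20 mm and at least 100 mm from the eye in plan (distance of tab from where it was at the start of the episode between 0.001 and 0.008 m and height (world z) of honing_steel below 0.02 m and angle between honing_steel's own x axis and vertical between 1.47 and 1.67 rad and horizontal distance between honing_steel and loop above 0.1 m and linear speed of honing_steel below 0.02 m/s and contact force between the fingers and honing_steel below 0.1 N); the robot touches nothing.
It fails at once if the eye is overdriven: the washer's tab is dragged more than 8 mm (distance of tab from where it was at the start of the episode above 0.008 m).
It fails at once if the steel bears on the eye with more than 90 N (contact force between honing_steel and eye above 90 N).
It fails at once if the gripper touches the eye (contact force between the fingers and eye above 1 N).
It fails at once if the steel is dropped (falls free faster than 0.5 m/s) (contact force between the fingers and honing_steel below 0.05 N and height (world z) of honing_steel above 0.03 m and linear speed of honing_steel above 0.5 m/s).
It fails at once if the tomato, pepper, bowl or jar is shifted more than 30 mm or tipped (distance of any of tomato, pepper, bowl, jar from where it was at the start of the episode above 0.03 m or angle between any of tomato, pepper, bowl, jar's own z axis and vertical above 0.4 rad).
It also fails if it takes over 72 s, if anything falls off the work surface, if the arm or the gripper's body presses on something with over 40 N, if the wrist force passes 120 N, or if a joint passes its speed limit or range.

## Robot

A 6-joint arm with a two-finger parallel gripper is mounted at the origin on the work surface. World frame = base frame: x ahead of the robot, y to its left, z up, the work surface at z = 0. Lengths are in m, angles in degrees, forces in N, time in s.
With the tool pointing down it reaches from about 0.3 to 0.75 m from the base axis. Payload 8.5 kg.
Tool frame: the origin (TCP) lies midway between the tips of the shut fingers; the grasp point (between the pads) lies 19 mm behind it (env.tcp_to_grasp is the z of the grasp point in the tool frame, in m); z points along the fingers, y is the line along which they close (so a half turn about z gives the same grasp; the last joint's range is limited). The gripper opens to 85 mm and grips with 20 to 120 N. Pads are 22 mm wide; open, the fingers measure 114 mm over their backs; the gripper's body (76 mm by 85 mm) begins 54 mm behind the grasp point. The pads swing forward as they close: fully open they stand 13 mm farther back than shut.
Start: joints at [-80.804, 21.807, 74.336, -0, 83.858, -12.336], TCP at [0.202, -0.512, 0.231] pointing down, gripper open.
Joint ranges: [-178.18, 178.18], [-50.72, 133.34], [12.68, 142.11], [-81.47, 261.47], [9.98, 163.14], [-165.26, 165.26]. Speed limits (degrees/s): [136.94, 136.94, 180, 180, 180, 180].

## Interface

Orientations are given as a 3x3 rotation matrix whose columns are the frame's x, y, z axes.
In Python, from rig import env, imaging, job, models gives the robot as it stands. The module is installed in compiled form; this text tells all that it offers.
- The arm moves only by the tool jog_arm, never from a script. Its argument "plan" is text: rows parted by semicolons, each of 7 numbers parted by spaces: the turn, a rotation vector about the tool's x, y, z in degrees, then the shift along the tool's x, y, z in cm, then the closure in counts, from 0 (fully open) to 255 (shut). In form: rx ry rz x y z claw; .... A call has 1 to 10 rows; each row shifts and turns the commanded pose from where the row before left it, along the tool's axes as they then stand; what a row does not reach is not made up. A row lasts 1/12 s, in which the tool goes at most 41.7 mm and 7.16 degrees, less where a joint would pass 70% of its speed; a pose out of reach is approached as far as the arm can. A call with a gripper value outside its range is refused whole. The fingers move at their own pace and stop on an object; "grip_force" is the grip in N (left out, the last holds). Time passes only in rows, so rows that do not move let the fingers close. It gives the time, the measured TCP pose, the force, the opening and the grip force at its end, in the units of the state.
- env.observe(): the state, without advancing time (a new reading comes with each control period).
- imaging.get_image(name): name is "scene" or "top" or "wrist"; returns a dict with "pixels" (480x640x3 uint8, red, green, blue), "depth" (480x640 float32, m along the optical axis (not along the pixel's ray), 0 where there is no reading), "fov_y" (degrees; the focal length in pixels is half the picture's height over the tangent of half this angle, whatever the lens; pixels are square), "cx", "cy" (the principal point, pixels), "distortion" ([k1, k2, p1, p2, k3] as OpenCV has them; the pictures are not rectified), "world_from_camera" (4x4, takes a point from camera to world coordinates). Camera axes: x right, y down, z forward; pixel columns grow to the right and rows downward; lengths in m; the calibration is good to about 2 mm. A picture is of the moment at which its call begins.
- job.close_job(): hands the job in; it is judged then, once.
Trained networks look in the newest picture that a camera, given by its name, has taken for a name from the list of things; names that differ only in an ending like _2 or _b are one class to them, and where a whole thing is asked for, a point or a joint stands for the part that bears it (a point fixed in the world has none). Each returns a list of dicts, best first, with "confidence" (0 to 1); they miss things now and then, are a little off and sometimes report something else, mostly with a low value. They report only what shows in the picture. A call takes as long as a camera call.
- models.outline_of(camera, query): "region" (480x640 bool, what is visible of it) and "bbox" ([centre column, centre row, width, height] in pixels, round what is visible of it).
- models.tip_of(camera, query): "at" ([column, row] in pixels: a listed point, or the origin of a listed thing).
The state is a dict: "time_s": time; "q": joint angles; "qvel": joint speeds; "joint_efforts": joint torques, N m; "position": TCP position; "tool_rot": TCP orientation; "ft_force": force on the tool from outside, world axes, zero at the start; "wrist_torque": the same for the moment, N m; "grip_width": finger opening in m; "gripper_force": force on a finger pad.
Only numpy, scipy, OpenCV 4.12 (cv2) and the standard library are available. Lean on these libraries where they do the work, as an engineer would, in place of code of your own. Each camera call takes 0.05 s, during which the arm holds its last target. There are 200 camera calls.

## Working session

There is one attempt and no reset: what is moved stays moved. The work goes in short steps, Python scripts to look and compute and a tool call to move; the robot and the scene stay as the last step left them, time stands still between calls to the robot, and variables do not carry over. Pictures are saved under pics/ and viewed, at most 10 in all, crops included, and the job is handed in when it is done.

Besides the shell and the picture viewer there is one more tool, called after "Request:" as name(argument=value, ...) on one line, values as JSON. jog_arm: Moves the arm, as the interface text tells. Its arguments: {"type":"object","properties":{"plan":{"type":"string"},"grip_force":{"type":"number"}},"required":["plan"]}

```bash
mkdir -p pics; cat > h.py <<'E'
import numpy as np, cv2
from rig import env, imaging, job, models
def cam(n):
    im=imaging.get_image(n); h=im["pixels"].shape[0]
    f=h/2/np.tan(np.radians(im["fov_y"])/2)
    im["K"]=np.array([[f,0,im["cx"]],[0,f,im["cy"]],[0,0,1.]]); im["D"]=np.array(im["distortion"],float); im["T"]=np.array(im["world_from_camera"])
    return im
def rays(im,px):
    p=cv2.undistortPoints(np.array(px,float).reshape(-1,1,2),im["K"],im["D"]).reshape(-1,2)
    return np.c_[p,np.ones(len(p))]
def at_z(im,px,z):
    d=rays(im,px)@im["T"][:3,:3].T; o=im["T"][:3,3]
    return o+d*((z-o[2])/d[:,2])[:,None]
def by_depth(im,px):
    px=np.array(px).reshape(-1,2); dep=im["depth"][px[:,1].astype(int),px[:,0].astype(int)]
    return (rays(im,px)*dep[:,None])@im["T"][:3,:3].T+im["T"][:3,3]
def proj(im,P):
    Ti=np.linalg.inv(im["T"]); r,_=cv2.Rodrigues(Ti[:3,:3])
    return cv2.projectPoints(np.array(P,float).reshape(-1,1,3),r,Ti[:3,3],im["K"],im["D"])[0].reshape(-1,2)
def save(im,name,box=None,s=1):
    a=im["pixels"][:,:,::-1]
    if box: a=a[box[1]:box[3],box[0]:box[2]]
    cv2.imwrite("pics/"+name,cv2.resize(a,None,fx=s,fy=s,interpolation=cv2.INTER_CUBIC))
E
cat > a.py <<'E'
from h import *
np.set_printoptions(precision=4,suppress=True)
a={}
for c in ("top","scene"):
    im=cam(c); a[c]=im; print(c,im["T"][:3,3],im["T"][:3,2])
    for n,z in (("honing_steel",.013),("loop",.075),("eye",.042),("tab",.045),("beam",0),("tomato",.02),("pepper",.02),("bowl",0),("jar",0)):
        for r in models.tip_of(c,n)[:2]: print(n,round(r["confidence"],2),np.round(r["at"],1),at_z(im,[r["at"]],z)[0])
    for n in ("honing_steel","eye"):
        for r in models.outline_of(c,n)[:1]:
            print(n,r["bbox"],r["region"].sum()); np.save(f"m_{c}_{n}.npy",r["region"])
v=np.hstack([a["top"]["pixels"],a["scene"]["pixels"]])
cv2.imwrite("pics/top.png",a["top"]["pixels"][:,:,::-1]);cv2.imwrite("pics/scene.png",a["scene"]["pixels"][:,:,::-1])
E
python3 a.py
```

```text
top [0.4898 0.0381 1.1805] [ 0.0614  0.0143 -0.998 ]
honing_steel 0.65 [466.4 285.5] [ 0.4506 -0.3265  0.013 ]
loop 0.47 [356.5 237.3] [ 0.5744 -0.0436  0.075 ]
eye 0.55 [358.4 237.5] [ 0.5764 -0.0509  0.042 ]
eye 0.22 [352.1 249.3] [ 0.5469 -0.0344  0.042 ]
tab 0.51 [354.5 249. ] [ 0.5474 -0.0402  0.045 ]
beam 0.84 [333.8 245.7] [0.5592 0.0104 0.    ]
beam 0.56 [355.5 250.1] [ 0.5468 -0.0459  0.    ]
tomato 0.7 [193.3 276.5] [0.4851 0.3731 0.02  ]
pepper 0.81 [180.3 235.1] [0.5924 0.4069 0.02  ]
bowl 0.61 [300.  166.2] [0.7711 0.0957 0.    ]
jar 0.78 [201.  315.7] [0.383  0.3588 0.    ]
honing_steel [467.0, 284.6, 37.8, 92.3] 769
eye [357.9, 238.8, 11.9, 9.2] 94
scene [1.0864 0.1831 0.9183] [-0.5291 -0.1597 -0.8334]
honing_steel 0.59 [197.3 197.5] [ 0.4449 -0.3263  0.013 ]
loop 0.63 [289.8 255.8] [ 0.5774 -0.0444  0.075 ]
eye 0.71 [289.7 261. ] [ 0.57   -0.0493  0.042 ]
eye 0.39 [300.5 254.8] [ 0.5486 -0.0323  0.042 ]
tab 0.78 [300.  254.2] [ 0.5493 -0.033   0.045 ]
beam 0.84 [319.1 275.3] [0.5621 0.0126 0.    ]
tomato 0.65 [491.1 283.1] [0.4896 0.3684 0.02  ]
pepper 0.93 [506.6 334.5] [0.5991 0.4101 0.02  ]
bowl 0.89 [329.4 370.6] [0.7616 0.0939 0.    ]
jar 0.73 [487.1 250.7] [0.3942 0.3551 0.    ]
honing_steel [193.2, 201.1, 82.3, 68.4] 1047
eye [289.1, 255.9, 13.5, 18.9] 229
```

View pics/top.png

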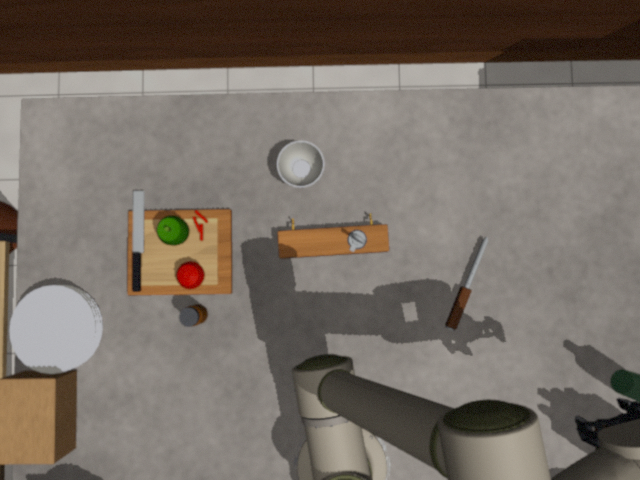

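View pics/scene.png

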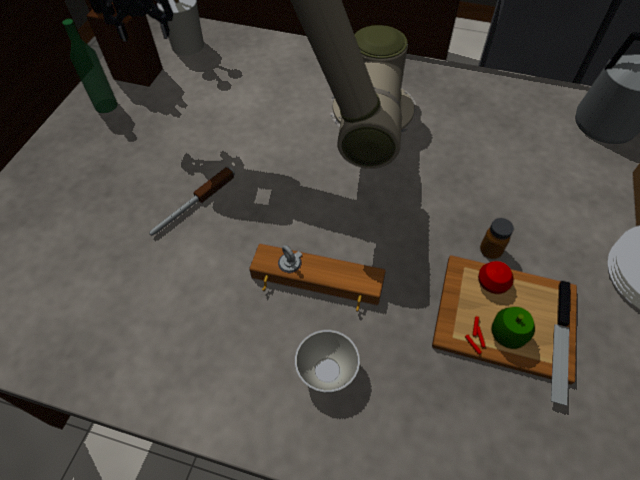

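```bash
cat > b.py <<'E'
from h import *
np.set_printoptions(precision=4,suppress=True)
for c in ("top","scene"):
    im=cam(c); m=np.load(f"m_{c}_honing_steel.npy"); ys,xs=np.nonzero(m)
    P=at_z(im,np.c_[xs,ys],.013)[:,:2]; mu=P.mean(0); w,v=np.linalg.eigh(np.cov((P-mu).T)); d=v[:,1]; t=(P-mu)@d
    print(c,mu,d,np.degrees(np.arctan2(d[1],d[0])),mu+d*t.min(),mu+d*t.max(),np.ptp(t))
    for r in np.linspace(t.min(),t.max(),9)[1:-1]:
        s=np.abs(t-r)<.012; print(round(r,3),np.ptp((P[s]-mu)@v[:,0]).round(3),end=' ')
    print()
E
python3 b.py
```

```text
top [ 0.4325 -0.3195] [-0.9159  0.4014] 156.33482596716192 [ 0.5718 -0.3805] [ 0.3424 -0.28  ] 0.25044963077618976
-0.121 0.011 -0.09 0.013 -0.058 0.014 -0.027 0.014 0.004 0.029 0.036 0.031 0.067 0.03 
scene [ 0.4368 -0.323 ] [-0.9181  0.3964] 156.64499469012173 [ 0.5761 -0.3831] [ 0.3349 -0.279 ] 0.26269842714942776
-0.119 0.019 -0.086 0.017 -0.053 0.018 -0.02 0.035 0.013 0.047 0.045 0.045 0.078 0.043
```

The top view shows the steel with its handle at (455,308) and tip at (485,238). The eye is at (357,238) on the beam, with its tab at (354,249). In the scene view the loop is at (290,255). Next I'll check where the wrist camera sits so I can look closely at the eye.

```bash
cat >> h.py <<'E'
from scipy.spatial.transform import Rotation as R
def go(p,ang,sym=True):
    """tool down, tool y (closing) at world yaw ang deg (mod 180 if sym); prints total rz and tool-frame shift(cm) for first row w/o turn and with equal split"""
    s=env.observe(); Rt=np.array(s["tool_rot"]); dp=np.array(p)-np.array(s["position"])
    cur=np.degrees(np.arctan2(Rt[1,1],Rt[0,1])); da=ang-cur
    da=(da+90)%180-90 if sym else (da+180)%360-180
    print("yaw y now",cur.round(2),"rz needed",(-da).round(2),"tool shift cm",(Rt.T@dp*100).round(2),"z",Rt[:,2].round(4), "pos",np.round(s["position"],4))
    # tilt fix
    return Rt
def st():
    s=env.observe(); print({k:np.round(s[k],3).tolist() for k in ("time_s","q","position","ft_force","wrist_torque","grip_width","gripper_force")})
    return s
E
python3 - <<'E'
from h import *
s=st();Rt=np.array(s["tool_rot"]);print(Rt.round(4))
im=cam("wrist");print(im["fov_y"],"cam in tool",(Rt.T@(im["T"][:3,3]-s["position"])).round(4),(Rt.T@im["T"][:3,:3]).round(3))
go([.5,-.045,.25],0)
E
```

```text
{'time_s': 1.3, 'q': [-80.805, 21.806, 74.336, -0.001, 83.855, -12.337], 'position': [0.202, -0.512, 0.231], 'ft_force': [0.148, 0.377, 0.501], 'wrist_torque': [-0.041, -0.035, 0.0], 'grip_width': 0.086, 'gripper_force': 0.0}
[[ 0.9302  0.367  -0.    ]
 [ 0.367  -0.9302 -0.    ]
 [-0.      0.     -1.    ]]
65.07404891241595 cam in tool [ 0.0762 -0.0002 -0.1445] [[-0.    -0.955 -0.297]
 [ 1.    -0.     0.   ]
 [-0.    -0.297  0.955]]
yaw y now -68.47 rz needed -68.47 tool shift cm [ 44.86 -32.46  -1.87] z [ 0. -0. -1.] pos [ 0.2019 -0.5116  0.2313]
```

Request:
jog_arm(plan="0 0 0 3.06 -1.86 0.1 0;0 0 0 3.06 -1.86 0.1 0;0 0 0 3.06 -1.86 0.1 0;0 0 0 3.06 -1.86 0.2 0;0 0 0 3.06 -1.86 0.2 0;0 0 0 3.06 -1.86 0.2 0;0 0 0 3.06 -1.86 0.2 0;0 0 0 3.06 -1.86 0.2 0")

```text
time_s: 2.02
position: [0.3757, -0.2818, 0.2184]
tool_rot: [[0.93, 0.367, 0.0], [0.367, -0.93, -0.0], [0.0, 0.0, -1.0]]
ft_force: [0.5, 0.3, 0.4]
grip_width: 0.0854
gripper_force: 0.0
```

Request:
jog_arm(plan="0 0 0 3.06 -1.86 0.2 0;0 0 0 3.06 -1.86 0.2 0;0 0 0 3.06 -1.86 0.2 0;0 0 0 3.06 -1.86 0.2 0;0 0 0 3.06 -1.86 0.2 0;0 0 0 3.06 -1.86 0.2 0;0 0 0 3.06 -1.86 0.2 0;0 0 0 3.06 -1.86 0.2 0;0 0 0 0 0 0 0;0 0 0 0 0 0 0")

```text
time_s: 2.85
position: [0.5485, -0.0537, 0.2019]
tool_rot: [[0.929, 0.37, -0.001], [0.37, -0.929, 0.0], [-0.0, -0.0, -1.0]]
ft_force: [-0.2, -0.5, -0.1]
grip_width: 0.0853
gripper_force: 0.0
```

```bash
cat > c.py <<'E'
import sys
from h import *
np.set_printoptions(precision=4,suppress=True)
s=st(); im=cam("wrist"); print(im["T"][:3,3],im["T"][:3,2])
for n,z in (("loop",.075),("eye",.042),("tab",.045)):
    for r in models.tip_of("wrist",n)[:2]: print(n,round(r["confidence"],2),np.round(r["at"],1),at_z(im,[r["at"]],z)[0])
for r in models.outline_of("wrist","eye")[:1]: print(r["bbox"],r["region"].sum()); np.save("m_eye.npy",r["region"]); b=r["bbox"]
np.savez("eye.npz",depth=im["depth"])
c=[int(b[0]),int(b[1])]; x0,y0=max(0,c[0]-133),max(0,c[1]-100)
save(im,sys.argv[1],(x0,y0,x0+266,y0+200),3); print("crop",x0,y0)
# points above shoulder
ys,xs=np.nonzero(cv2.dilate(r["region"].astype(np.uint8),np.ones((9,9)))&(im["depth"]>0)); P=by_depth(im,np.c_[xs,ys])
for lo,hi in((.058,.066),(.066,.075),(.075,.085),(.085,.1),(.06,.1)):
    Q=P[(P[:,2]>lo)&(P[:,2]<hi)]
    if len(Q)>5:
        w,v=np.linalg.eigh(np.cov(Q[:,:2].T)); print(lo,len(Q),Q.mean(0),"span",np.ptp((Q[:,:2])@v[:,1]),np.ptp((Q[:,:2])@v[:,0]),"plane ang",np.degrees(np.arctan2(v[1,1],v[0,1])))
E
python3 c.py w1.png
```

```text
{'time_s': 2.85, 'q': [-17.897, 23.243, 77.08, -0.007, 79.707, 50.4], 'position': [0.549, -0.054, 0.202], 'ft_force': [-0.161, -0.46, -0.141], 'wrist_torque': [-0.018, -0.022, -0.027], 'grip_width': 0.085, 'gripper_force': 0.0}
[ 0.6193 -0.0253  0.3464] [-0.2767 -0.1102 -0.9546]
loop 0.91 [337.5 197.1] [ 0.5744 -0.0495  0.075 ]
eye 0.93 [331.5 191.6] [ 0.5713 -0.0462  0.042 ]
tab 0.68 [305.4 216.3] [ 0.5449 -0.0337  0.045 ]
[334.1, 200.2, 38.6, 49.4] 1186
crop 201 100
0.058 53 [ 0.5767 -0.0497  0.0638] span 0.015537804582124448 0.002839330478454527 plane ang 53.34900204221194
0.066 54 [ 0.5759 -0.0505  0.0693] span 0.033793624048427506 0.0033957198200403327 plane ang 55.206090891468776
0.075 74 [ 0.5802 -0.04    0.0815] span 0.03883526594698691 0.009278057759358638 plane ang 58.46028905233241
0.085 686 [ 0.5742 -0.0462  0.0929] span 0.03588325125859265 0.009913829455265477 plane ang 54.8064063326924
0.06 864 [ 0.575  -0.0461  0.0888] span 0.03887210359670917 0.010618580518292786 plane ang 55.63409062522391
```

View pics/w1.png

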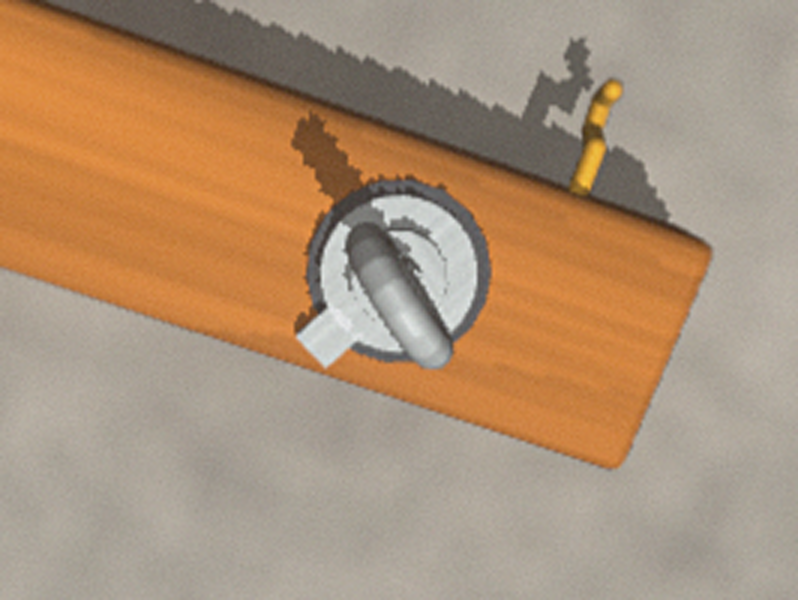

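The loop runs from (370,235) to (440,355) in the crop, and the tab is at (325,340). The depth points give a loop plane at about 55°, so the bore axis is at about 145°. I'll go to the steel now and enter from the +x side.

Request:
jog_arm(plan="0 0 0 -2.61 2.51 0.6 0;0 0 0 -2.61 2.51 0.6 0;0 0 0 -2.61 2.51 0.6 0;0 0 0 -2.61 2.51 0.6 0;0 0 0 -2.61 2.51 0.6 0;0 0 0 -2.61 2.51 0.6 0;0 0 0 -2.61 2.51 0.6 0;0 0 0 -2.61 2.51 0.6 0")

```text
time_s: 3.77
position: [0.4258, -0.3206, 0.1544]
tool_rot: [[0.931, 0.366, 0.0], [0.366, -0.931, -0.0], [0.0, 0.001, -1.0]]
ft_force: [0.3, 0.1, 0.2]
grip_width: 0.0853
gripper_force: 0.0
```

Request:
jog_arm(plan="0 0 6.44 0 0 0 0;0 0 6.44 0 0 0 0;0 0 6.44 0 0 0 0;0 0 6.44 0 0 0 0;0 0 6.44 0 0 0 0;0 0 6.44 0 0 0 0;0 0 6.44 0 0 0 0;0 0 0 0 0 0 0;0 0 0 0 0 0 0")

```text
time_s: 4.52
position: [0.4271, -0.3189, 0.1545]
tool_rot: [[0.918, -0.397, 0.0], [-0.397, -0.918, -0.0], [0.0, 0.0, -1.0]]
ft_force: [0.4, 0.3, 0.7]
grip_width: 0.0853
gripper_force: 0.0
```

```bash
cat > d.py <<'E'
from h import *
np.set_printoptions(precision=4,suppress=True)
s=st(); print("tcp_to_grasp",env.tcp_to_grasp); im=cam("wrist")
for r in models.tip_of("wrist","honing_steel")[:2]: print(round(r["confidence"],2),np.round(r["at"],1),at_z(im,[r["at"]],.013)[0])
m=models.outline_of("wrist","honing_steel")[0]; print(m["bbox"],m["confidence"])
ys,xs=np.nonzero(m["region"]); P=by_depth(im,np.c_[xs,ys]); z=P[:,2]; P=P[(z>.008)&(z<.04)]; Q=P[:,:2]
mu=np.median(Q,0); w,v=np.linalg.eigh(np.cov((Q-mu).T)); d=v[:,1]*np.sign(v[0,1]); n=np.array([-d[1],d[0]]); t=(Q-mu)@d; u=(Q-mu)@n
c=[]
for a in np.arange(t.min()+.005,t.max()-.005,.01):
    k=abs(t-a)<.005
    if k.sum()>5: lo,hi=np.percentile(u[k],[1,99]); c.append((a,(lo+hi)/2,hi-lo,np.median(P[k,2])))
c=np.array(c);print(c.round(4)); k=np.polyfit(c[:,0],c[:,1],1)
ang=np.degrees(np.arctan2(d[1],d[0])+np.arctan(k[0])); w=c[:,2]>.0205
print("axis deg",ang,"pt",mu+n*k[1],"ends",mu+n*k[1]+d*t.min(),mu+n*k[1]+d*t.max(),np.ptp(t))
Rt=np.array(s["tool_rot"]);print("tool x deg",np.degrees(np.arctan2(Rt[1,0],Rt[0,0])))
save(im,"st.png")
E
python3 d.py
```

```text
{'time_s': 4.517, 'q': [-49.488, 24.107, 84.27, -0.001, 71.607, 63.933], 'position': [0.427, -0.319, 0.155], 'ft_force': [0.383, 0.25, 0.652], 'wrist_torque': [0.034, -0.026, 0.012], 'grip_width': 0.085, 'gripper_force': 0.0}
tcp_to_grasp -0.0187
0.63 [325.8 202.5] [ 0.4453 -0.3235  0.013 ]
[328.4, 170.1, 32.9, 340.1] 0.88
[[-0.1052  0.0018  0.0229  0.027 ]
 [-0.0952  0.0018  0.0246  0.0278]
 [-0.0852  0.0012  0.0247  0.0278]
 [-0.0752  0.0014  0.0249  0.0277]
 [-0.0652  0.0015  0.0246  0.0277]
 [-0.0552  0.0016  0.0243  0.0278]
 [-0.0452  0.0016  0.024   0.0278]
 [-0.0352  0.0013  0.0245  0.0277]
 [-0.0252  0.0013  0.0244  0.0276]
 [-0.0152  0.0017  0.0249  0.0277]
 [-0.0052  0.0017  0.0249  0.0277]
 [ 0.0048  0.0016  0.0234  0.022 ]
 [ 0.0148  0.0015  0.0136  0.0207]
 [ 0.0248  0.0016  0.0135  0.0207]
 [ 0.0348  0.002   0.0126  0.0206]
 [ 0.0448  0.0017  0.0132  0.0207]
 [ 0.0548  0.0017  0.013   0.0208]
 [ 0.0648  0.0018  0.0129  0.0207]
 [ 0.0748  0.0015  0.0135  0.0207]
 [ 0.0848  0.0015  0.0133  0.0208]
 [ 0.0948  0.0015  0.0132  0.0207]
 [ 0.1048  0.0016  0.013   0.0206]
 [ 0.1148  0.0017  0.0129  0.0207]
 [ 0.1248  0.0014  0.0135  0.0208]]
axis deg -23.750924676065512 pt [ 0.4433 -0.3244] ends [ 0.3425 -0.28  ] [ 0.5694 -0.3799] 0.2479937805274593
tool x deg -23.42016148622941
```

Request:
jog_arm(plan="0 0 0.33 0.1 -0.15 3 0;0 0 0 0 0 3.5 0;0 0 0 0 0 3.5 0;0 0 0 0 0 2.5 0;0 0 0 0 0 1.6 0;0 0 0 0 0 1.05 0;0 0 0 0 0 0 0;0 0 0 0 0 0 0")

```text
time_s: 5.33
position: [0.4292, -0.3178, 0.0032]
tool_rot: [[0.915, -0.404, 0.0], [-0.404, -0.915, -0.0], [0.0, 0.0, -1.0]]
ft_force: [-0.5, 1.0, 0.9]
grip_width: 0.0853
gripper_force: 0.0
```

Request:
jog_arm(plan="0 0 0 0 0 0 255;0 0 0 0 0 0 255;0 0 0 0 0 0 255;0 0 0 0 0 0 255;0 0 0 0 0 0 255;0 0 0 0 0 0 255;0 0 0 0 0 0 255;0 0 0 0 0 0 255;0 0 0 0 0 0 255;0 0 0 0 0 0 255", grip_force=80)

```text
time_s: 6.17
position: [0.4293, -0.3178, 0.0036]
tool_rot: [[0.914, -0.405, 0.001], [-0.405, -0.914, -0.001], [0.001, 0.001, -1.0]]
ft_force: [-1.2, 0.9, 5.9]
grip_width: 0.0247
gripper_force: 79.5
```

Request:
jog_arm(plan="0 0 0 0 0 -1 255;0 0 0 0 0 -2 255;0 0 0 0 0 -3.5 255;0 0 0 0 0 -3.5 255;0 0 0 0 0 -3.5 255;0 0 0 0 0 -3 255;0 0 0 0 0 0 255;0 0 0 0 0 0 255")

```text
time_s: 6.83
position: [0.4292, -0.3176, 0.1693]
tool_rot: [[0.914, -0.405, 0.002], [-0.405, -0.914, -0.002], [0.003, 0.001, -1.0]]
ft_force: [0.3, -0.1, -4.1]
grip_width: 0.0244
gripper_force: 79.2
```

Request:
jog_arm(plan="0 0 -6.8 0 0 0 255;0 0 -6.8 0 0 0 255;0 0 -6.8 0 0 0 255;0 0 -6.8 0 0 0 255;0 0 -6.8 0 0 0 255;0 0 -6.8 0 0 0 255;0 0 -6.8 0 0 0 255;0 0 -6.8 0 0 0 255;0 0 -6.8 0 0 0 255;0 0 -6.8 0 0 0 255")

```text
time_s: 7.67
position: [0.4284, -0.3168, 0.166]
tool_rot: [[0.714, 0.7, -0.003], [0.7, -0.714, 0.003], [0.0, -0.004, -1.0]]
ft_force: [0.5, 0.3, -2.2]
grip_width: 0.0246
gripper_force: 79.0
```

Request:
jog_arm(plan="0 0 -6.8 0 0 0 255;0 0 -6.8 0 0 0 255;0 0 -6.8 0 0 0 255;0 0 -6.8 0 0 0 255;0 0 -6.8 0 0 0 255;0 0 -6.8 0 0 0 255;0 0 -6.8 0 0 0 255;0 0 -6.8 0 0 0 255;0 0 -6.8 0 0 0 255;0 0 -6.8 0 0 0 255")

```text
time_s: 8.5
position: [0.4283, -0.3168, 0.166]
tool_rot: [[-0.382, 0.924, -0.003], [0.924, 0.382, 0.003], [0.004, -0.001, -1.0]]
ft_force: [0.2, -1.2, -3.3]
grip_width: 0.0243
gripper_force: 79.0
```

Request:
jog_arm(plan="0 0 -6.8 0 0 0 255;0 0 -6.8 0 0 0 255;0 0 -7 0 0 0 255;0 0 0 0 0 0 255")

```text
time_s: 8.83
position: [0.4284, -0.3168, 0.1662]
tool_rot: [[-0.682, 0.732, -0.003], [0.732, 0.682, 0.003], [0.004, 0.0, -1.0]]
ft_force: [0.7, 0.3, -2.5]
grip_width: 0.0245
gripper_force: 79.0
```

```bash
cat > e.py <<'E'
from h import *
import sys
np.set_printoptions(precision=4,suppress=True)
s=st(); Rt=np.array(s["tool_rot"]); p=np.array(s["position"]); print(Rt.round(4).tolist())
im=cam("wrist"); m=models.outline_of("wrist","honing_steel")[0]; print(m["confidence"],m["bbox"])
ys,xs=np.nonzero(m["region"]); P=by_depth(im,np.c_[xs,ys]); L=(P-p)@Rt  # tool frame
z0=np.median(L[:,2]); L=L[abs(L[:,2]+.012)<.03]
for a in np.arange(-.06,.19,.01):
    k=abs(L[:,0]-a)<.005
    if k.sum()>8: lo,hi=np.percentile(L[k,1],[2,98]); print(round(a,3),k.sum(),"y mid",round((lo+hi)/2,4),"w",round(hi-lo,4),"ztop",np.percentile(L[k,2],10).round(4))
save(im,sys.argv[1])
E
python3 e.py h1.png
```

```text
{'time_s': 8.833, 'q': [-49.224, 23.484, 83.141, -0.001, 73.594, -92.192], 'position': [0.428, -0.317, 0.166], 'ft_force': [0.662, 0.28, -2.49], 'wrist_torque': [0.044, -0.01, 0.004], 'grip_width': 0.024, 'gripper_force': 78.99}
[[-0.6816, 0.7317, -0.0025], [0.7317, 0.6816, 0.0029], [0.0038, 0.0001, -1.0]]
0.62 [327.8, 216.8, 71.9, 433.5]
-0.04 542 y mid 0.0002 w 0.0248 ztop -0.0249
-0.03 1345 y mid 0.0004 w 0.0246 ztop -0.0249
-0.02 1420 y mid 0.0004 w 0.0245 ztop -0.025
-0.01 1519 y mid 0.0003 w 0.0239 ztop -0.025
0.0 1610 y mid 0.0005 w 0.0238 ztop -0.025
0.01 1754 y mid 0.0003 w 0.0244 ztop -0.0249
0.02 2162 y mid 0.0003 w 0.0235 ztop -0.0237
0.03 965 y mid 0.0002 w 0.0134 ztop -0.0184
0.04 1032 y mid 0.0003 w 0.0134 ztop -0.0183
0.05 1100 y mid 0.0001 w 0.0134 ztop -0.0184
0.06 1184 y mid 0.0003 w 0.0135 ztop -0.0184
0.07 1286 y mid 0.0001 w 0.0134 ztop -0.0184
0.08 1341 y mid 0.0002 w 0.0132 ztop -0.0185
0.09 1467 y mid 0.0002 w 0.0135 ztop -0.0184
0.1 1552 y mid 0.0002 w 0.0133 ztop -0.0184
0.11 1154 y mid 0.0002 w 0.0137 ztop -0.0184
```

Request:
jog_arm(plan="0 0 0 0.13 3.4 0 255;0 0 0 0.13 3.4 0 255;0 0 0 0.13 3.4 0 255;0 0 0 0.13 3.4 0 255;0 0 0 0.13 3.4 0 255;0 0 0 0.13 3.4 0 255;0 0 0 0.13 3.4 0 255;0 0 0 0.13 3.4 0 255;0 0 0 0.13 3.4 0 255;0 0 0 0.13 3.4 0 255")

```text
time_s: 9.77
position: [0.6707, -0.0757, 0.1669]
tool_rot: [[-0.676, 0.737, -0.002], [0.737, 0.676, 0.0], [0.001, -0.001, -1.0]]
ft_force: [0.8, -0.0, -2.0]
grip_width: 0.0248
gripper_force: 79.3
```

Request:
jog_arm(plan="0 0 0 0 0 0 255;0 0 0 0 0 0 255;0 0 0 0 0 0 255")

```text
time_s: 10.02
position: [0.6696, -0.0774, 0.1669]
tool_rot: [[-0.677, 0.736, -0.002], [0.736, 0.677, 0.0], [0.001, -0.001, -1.0]]
ft_force: [-0.2, -0.3, -2.9]
grip_width: 0.0242
gripper_force: 79.7
```

```bash
cat > f.py <<'E'
from h import *
import sys
from scipy.optimize import least_squares
np.set_printoptions(precision=4,suppress=True)
s=st(); Rt=np.array(s["tool_rot"]); p=np.array(s["position"]); im=cam("wrist")
for n,z in (("loop",.075),("eye",.042),("tab",.045)):
    for r in models.tip_of("wrist",n)[:1]: print(n,round(r["confidence"],2),np.round(r["at"],1),at_z(im,[r["at"]],z)[0])
r=models.outline_of("wrist","eye")[0]; print(r["confidence"],r["bbox"])
ys,xs=np.nonzero(r["region"]&(im["depth"]>0)); P=by_depth(im,np.c_[xs,ys]); P=P[(P[:,2]>.068)&(P[:,2]<.11)]; print(len(P),P[:,2].max())
def res(q):
    c=q[:3]; a=q[3]; e=np.array([np.cos(a),np.sin(a),0]); b=np.array([-np.sin(a),np.cos(a),0]) # e in plane, b bore axis
    d=P-c; u=d@e; w=d[:,2]; return np.hypot(np.hypot(u,w)-.015,d@b)-.005
f=least_squares(res,[.5745,-.0465,.075,np.radians(55)],loss="soft_l1",f_scale=.0005); c=f.x[:3]
print("loop",c,"plane deg",np.degrees(f.x[3]),"rms",np.sqrt((res(f.x)**2).mean()),"in tool",(c-p)@Rt,"tool x deg",np.degrees(np.arctan2(Rt[1,0],Rt[0,0])))
save(im,sys.argv[1])
E
python3 f.py w2.png
```

```text
{'time_s': 10.017, 'q': [-16.626, 37.104, 58.041, -0.018, 84.957, -59.23], 'position': [0.67, -0.077, 0.167], 'ft_force': [-0.231, -0.265, -2.948], 'wrist_torque': [0.028, 0.018, 0.023], 'grip_width': 0.024, 'gripper_force': 79.661}
loop 0.93 [243.6 103. ] [ 0.5722 -0.0466  0.075 ]
eye 0.64 [250.6 108.5] [ 0.5714 -0.0497  0.042 ]
tab 0.92 [236.5  62. ] [ 0.547  -0.0333  0.045 ]
0.76 [244.0, 108.2, 72.4, 38.9]
1285 0.09916728337616784
loop [ 0.573  -0.0474  0.0768] plane deg 54.86471467250176 rms 0.0004998729954951137 in tool [ 0.0873 -0.0506  0.0903] tool x deg 132.60534918989492
```

Request:
jog_arm(plan="0 0 0 -2.45 -1.27 0 255;0 0 0 -2.45 -1.27 0 255;0 0 0 -2.45 -1.27 0 255;0 0 0 -2.45 -1.27 0 255;0 0 0 0 0 2.5 255;0 0 0 0 0 3 255;0 0 0 0 0 3 255;0 0 0 0 0 1.67 255;0 0 0 0 0 0 255;0 0 0 0 0 0 255")

```text
time_s: 11.1
position: [0.6989, -0.1842, 0.0661]
tool_rot: [[-0.678, 0.735, -0.001], [0.735, 0.678, 0.0], [0.001, -0.0, -1.0]]
ft_force: [0.1, -0.4, -1.9]
grip_width: 0.0244
gripper_force: 79.6
```

```bash
cat > g.py <<'E'
from h import *
np.set_printoptions(precision=4,suppress=True)
s=st(); Rt=np.array(s["tool_rot"]); p=np.array(s["position"])
c=np.array([.573,-.0474,.0768]); print("loop in tool",(c-p)@Rt,"tool x deg",np.degrees(np.arctan2(Rt[1,0],Rt[0,0])),Rt[:,2])
t=np.array(s["wrist_torque"]);F=np.array(s["ft_force"]); print("torque about eye if moment at tcp:",(t+np.cross(p-c,F))[2],"raw",t,F)
E
python3 g.py
```

```text
{'time_s': 11.1, 'q': [-24.118, 46.843, 55.197, -0.001, 78.015, -66.791], 'position': [0.699, -0.184, 0.066], 'ft_force': [0.053, -0.413, -1.86], 'wrist_torque': [-0.007, -0.053, 0.017], 'grip_width': 0.024, 'gripper_force': 79.613}
loop in tool [ 0.1859  0.0001 -0.0106] tool x deg 132.67398186142634 [-0.0009  0.0004 -1.    ]
torque about eye if moment at tcp: -0.02824906926561447 raw [-0.0067 -0.0526  0.0166] [ 0.0526 -0.4132 -1.8604]
```

Request:
jog_arm(plan="0 0 0 0.5 0 0.08 255;0 0 0 0.8 0 0 255;0 0 0 0.8 0 0 255;0 0 0 0.8 0 0 255;0 0 0 0.8 0 0 255;0 0 0 0.3 0 0 255;0 0 0 0 0 0 255")

```text
time_s: 11.68
position: [0.6718, -0.1538, 0.0662]
tool_rot: [[-0.679, 0.734, 0.001], [0.734, 0.679, -0.0], [-0.001, 0.0, -1.0]]
ft_force: [0.0, -0.0, -2.2]
grip_width: 0.0244
gripper_force: 79.6
```

```bash
python3 g.py
```

```text
{'time_s': 11.683, 'q': [-22.708, 43.554, 62.44, 0.002, 73.963, -65.461], 'position': [0.672, -0.154, 0.066], 'ft_force': [0.019, -0.024, -2.191], 'wrist_torque': [0.04, -0.012, -0.035], 'grip_width': 0.024, 'gripper_force': 79.616}
loop in tool [ 0.1452 -0.0004 -0.0107] tool x deg 132.7517118975598 [ 0.0007 -0.0003 -1.    ]
torque about eye if moment at tcp: -0.03551123809864207 raw [ 0.0401 -0.0118 -0.0351] [ 0.0186 -0.0237 -2.1912]
```

Tip is through with no contact. Going on to the full insertion depth.

Request:
jog_arm(plan="0 0 0 0.8 0 0.03 255;0 0 0 0.9 -0.04 0.03 255;0 0 0 0.9 0 0 255;0 0 0 0.9 0 0 255;0 0 0 0.9 0 0 255;0 0 0 0.6 0 0 255;0 0 0 0 0 0 255;0 0 0 0 0 0 255;0 0 0 0 0 0 255")

```text
time_s: 12.43
position: [0.6382, -0.1182, 0.0648]
tool_rot: [[-0.678, 0.735, 0.001], [0.735, 0.678, -0.0], [-0.001, 0.0, -1.0]]
ft_force: [0.5, -0.5, -3.2]
grip_width: 0.0245
gripper_force: 79.6
```

```bash
cat g.py > k.py; cat >> k.py <<'E'
import sys
im=cam("wrist")
for n,z in (("loop",.075),("tab",.045)):
    for r in models.tip_of("wrist",n)[:1]: print(n,round(r["confidence"],2),np.round(r["at"],1),at_z(im,[r["at"]],z+.0015)[0])
save(im,sys.argv[1])
E
python3 k.py in.png
```

```text
{'time_s': 12.433, 'q': [-20.926, 40.022, 70.425, -0.006, 69.513, -63.636], 'position': [0.638, -0.118, 0.065], 'ft_force': [0.524, -0.518, -3.22], 'wrist_torque': [0.019, 0.043, -0.039], 'grip_width': 0.024, 'gripper_force': 79.623}
loop in tool [ 0.0962  0.0002 -0.012 ] tool x deg 132.71250003403378 [ 0.0006 -0.0003 -1.    ]
torque about eye if moment at tcp: -0.03545952652318992 raw [ 0.0187  0.0435 -0.0388] [ 0.5237 -0.5177 -3.2203]
loop 0.74 [329.9  58.4] [ 0.573  -0.047   0.0765]
```

View pics/in.png

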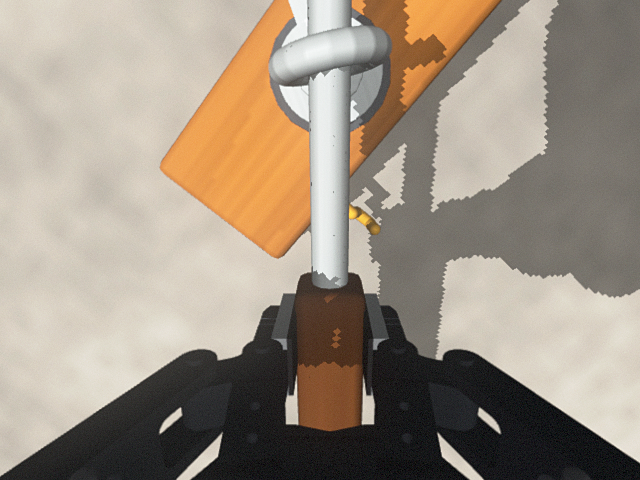

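The rod is through the loop: loop centre at (330,55), with the rod centred at column 330. The tab is at the top edge, around (295,8). I'll swing clockwise about the eye axis, 3° per row to start.

Request:
jog_arm(plan="0 0 3 0.013 -0.503 0 255;0 0 3 0.013 -0.503 0 255;0 0 3 0.013 -0.503 0 255;0 0 3 0.013 -0.503 0 255;0 0 3 0.013 -0.503 0 255;0 0 3 0.013 -0.503 0 255;0 0 3 0.013 -0.503 0 255;0 0 0 0 0 0 255;0 0 0 0 0 0 255")

```text
time_s: 13.33
position: [0.6084, -0.1368, 0.0648]
tool_rot: [[-0.371, 0.929, 0.0], [0.929, 0.371, -0.0], [-0.0, 0.0, -1.0]]
ft_force: [0.4, 0.0, -2.8]
grip_width: 0.0245
gripper_force: 79.7
```

```bash
cat >> k.py <<'E'
r=models.outline_of("wrist","tab")
for q in r[:1]:
    ys,xs=np.nonzero(q["region"]); W=at_z(im,np.c_[xs,ys],.0465); print("washer/tab mask",q["bbox"],q["confidence"])
    W=W[:,:2]-c[:2]; k=np.hypot(*W.T); k=(k>.0235)&(k<.036); print(k.sum(), "tab deg", np.degrees(np.arctan2(*(W[k].mean(0)[::-1]))) if k.sum() else None)
r=models.outline_of("wrist","eye")[0]; ys,xs=np.nonzero(r["region"]&(im["depth"]>0)); P=by_depth(im,np.c_[xs,ys]); P=P[(P[:,2]>.068)&(P[:,2]<.11)]
from scipy.optimize import least_squares
def res(q):
    a=q[0]; e=np.array([np.cos(a),np.sin(a),0]); b=np.array([-np.sin(a),np.cos(a),0]); d=P-c; return np.hypot(np.hypot(d@e,d[:,2])-.015,d@b)-.005
best=min((least_squares(res,[np.radians(a0)],loss="soft_l1",f_scale=.0005) for a0 in (50,20,-10)),key=lambda f:f.cost)
print("loop plane deg",np.degrees(best.x[0]),len(P),"rms",np.sqrt((best.fun**2).mean()))
E
python3 k.py r1.png
```

```text
{'time_s': 13.333, 'q': [-23.539, 37.861, 75.136, 0.004, 66.989, -45.327], 'position': [0.608, -0.137, 0.065], 'ft_force': [0.38, 0.029, -2.754], 'wrist_torque': [0.045, 0.022, 0.016], 'grip_width': 0.025, 'gripper_force': 79.723}
loop in tool [ 0.0962  0.0004 -0.012 ] tool x deg 111.78659687088305 [ 0.0002 -0.     -1.    ]
torque about eye if moment at tcp: 0.050521451390788584 raw [0.0451 0.0223 0.0155] [ 0.38    0.0288 -2.7535]
loop 0.62 [331.2  56.9] [ 0.5731 -0.0464  0.0765]
tab 0.96 [278.6  10.7] [ 0.5467 -0.0344  0.0465]
washer/tab mask [325.5, 59.8, 123.2, 119.6] 0.86
1210 tab deg 128.1762547033289
loop plane deg 54.66508838228408 4744 rms 0.0005948275389044329
```

Request:
jog_arm(plan="0 0 2 0.006 -0.336 0 255;0 0 2 0.006 -0.336 0 255;0 0 2 0.006 -0.336 0 255;0 0 2 0.006 -0.336 0 255;0 0 2 0.006 -0.336 0 255;0 0 2 0.006 -0.336 0 255;0 0 2 0.006 -0.336 0 255;0 0 2 0.006 -0.336 0 255;0 0 2 0.006 -0.336 0 255;0 0 2 0.006 -0.336 0 255")

```text
time_s: 14.42
position: [0.5757, -0.1434, 0.0648]
tool_rot: [[-0.029, 1.0, 0.001], [1.0, 0.029, -0.0], [-0.0, 0.001, -1.0]]
ft_force: [1.3, 0.6, -2.5]
grip_width: 0.0244
gripper_force: 79.6
```

```bash
python3 k.py r2.png
```

```text
{'time_s': 14.417, 'q': [-25.41, 35.35, 80.551, 0.007, 64.055, -27.086], 'position': [0.576, -0.143, 0.065], 'ft_force': [1.278, 0.57, -2.494], 'wrist_torque': [-0.019, -0.157, 0.108], 'grip_width': 0.024, 'gripper_force': 79.639}
loop in tool [ 0.096   0.0001 -0.012 ] tool x deg 91.67315872445958 [ 0.0008 -0.0002 -1.    ]
torque about eye if moment at tcp: 0.23215742676969375 raw [-0.0186 -0.1566  0.108 ] [ 1.2778  0.5705 -2.4937]
loop 0.96 [329.8  58.1] [ 0.5732 -0.0466  0.0765]
tab 0.9 [261.4  32.4] [ 0.5462 -0.0335  0.0465]
washer/tab mask [318.6, 65.2, 129.0, 112.3] 0.76
1188 tab deg 124.09350661196089
loop plane deg 40.634039360438045 4652 rms 0.0005578610623071941
```

```bash
cat >> k.py <<'E'
def tabang(im,show=False):
    ang=np.radians(np.arange(118,180,.25)); rr=np.arange(.0245,.0305,.0005)
    A,B=np.meshgrid(ang,rr); px=proj(im,np.c_[c[0]+(B*np.cos(A)).ravel(),c[1]+(B*np.sin(A)).ravel(),np.full(A.size,.0465)]).astype(np.float32)
    hsv=cv2.cvtColor(im["pixels"],cv2.COLOR_RGB2HSV)
    s=cv2.remap(hsv[:,:,1],px[:,0].reshape(A.shape),px[:,1].reshape(A.shape),cv2.INTER_LINEAR,borderValue=255)
    m=s<90; col=m.mean(0)>.5; a=np.degrees(ang)[col]; print("tab pixels",col.sum()*.25,"deg wide, centre",a.mean() if len(a) else None,"range",a.min() if len(a) else None,a.max() if len(a) else None)
tabang(im)
E
python3 k.py r3.png|tail -1
```

```text
tab pixels 26.25 deg wide, centre 152.75 range 139.75 165.75
```

Request:
jog_arm(plan="0 0 2 0.006 -0.336 0 255;0 0 2 0.006 -0.336 0 255;0 0 2 0.006 -0.336 0 255;0 0 2 0.006 -0.336 0 255;0 0 2 0.006 -0.336 0 255;0 0 1 0.002 -0.168 0 255")

```text
time_s: 15.42
position: [0.5571, -0.1422, 0.0648]
tool_rot: [[0.163, 0.987, 0.001], [0.987, -0.163, -0.0], [-0.0, 0.001, -1.0]]
ft_force: [2.7, 0.2, -3.7]
grip_width: 0.0243
gripper_force: 79.6
```

```bash
python3 k.py r4.png
```

```text
{'time_s': 15.417, 'q': [-26.113, 33.876, 83.705, 0.01, 62.388, -16.749], 'position': [0.557, -0.142, 0.065], 'ft_force': [2.705, 0.247, -3.684], 'wrist_torque': [0.056, -0.482, -0.049], 'grip_width': 0.024, 'gripper_force': 79.6}
loop in tool [ 0.0961  0.0003 -0.012 ] tool x deg 80.63088201240674 [ 0.0006 -0.0001 -1.    ]
torque about eye if moment at tcp: 0.20331271650568045 raw [ 0.0558 -0.4822 -0.0491] [ 2.7049  0.2468 -3.6837]
loop 0.68 [329.6  60.3] [ 0.5729 -0.0473  0.0765]
tab 0.59 [257.3  47.1] [ 0.5464 -0.0335  0.0465]
washer/tab mask [318.4, 61.7, 133.3, 112.0] 0.67
1179 tab deg 122.39854346635838
loop plane deg 29.75784187337849 4698 rms 0.0009769718669006666
tab pixels 26.5 deg wide, centre 152.625 range 139.5 165.75
```

The tab angle reads repeatably at 152.7°, eye turned 25°, torque about 0.2 N m. From here I go in 4° steps, checking each time.

Request:
jog_arm(plan="0 0 1 0.002 -0.168 0 255;0 0 1 0.002 -0.168 0 255;0 0 1 0.002 -0.168 0 255;0 0 1 0.002 -0.168 0 255")

```text
time_s: 16.0
position: [0.5504, -0.1408, 0.0648]
tool_rot: [[0.232, 0.973, 0.0], [0.973, -0.232, -0.0], [-0.0, 0.0, -1.0]]
ft_force: [3.0, -0.3, -3.3]
grip_width: 0.0243
gripper_force: 79.6
```

```bash
python3 k.py r5.png|grep -E "torque|plane|pixels|in tool"
```

```text
{'time_s': 16.0, 'q': [-26.29, 33.343, 84.845, 0.006, 61.784, -12.907], 'position': [0.55, -0.141, 0.065], 'ft_force': [2.997, -0.348, -3.326], 'wrist_torque': [0.007, -0.526, -0.033], 'grip_width': 0.024, 'gripper_force': 79.627}
loop in tool [ 0.0961  0.0003 -0.012 ] tool x deg 76.61448867545192 [ 0.0005 -0.0001 -1.    ]
torque about eye if moment at tcp: 0.25450560397368244 raw [ 0.0068 -0.526  -0.0333] [ 2.9966 -0.3483 -3.3256]
loop plane deg 25.755237130599347 4634 rms 0.0006548653102786959
tab pixels 26.0 deg wide, centre 152.625 range 139.75 165.5
```

Request:
jog_arm(plan="0 0 1 0.002 -0.168 0 255;0 0 1 0.002 -0.168 0 255;0 0 1 0.002 -0.168 0 255;0 0 1 0.002 -0.168 0 255")

```text
time_s: 16.58
position: [0.5439, -0.139, 0.0648]
tool_rot: [[0.299, 0.954, 0.0], [0.954, -0.299, -0.0], [-0.0, 0.0, -1.0]]
ft_force: [3.6, 0.1, -3.5]
grip_width: 0.0242
gripper_force: 79.6
```

```bash
python3 k.py r6.png|grep -E "torque|plane|pixels|in tool"
```

```text
{'time_s': 16.583, 'q': [-26.421, 32.811, 85.979, -0.0, 61.189, -9.035], 'position': [0.544, -0.139, 0.065], 'ft_force': [3.614, 0.063, -3.466], 'wrist_torque': [0.017, -0.623, -0.159], 'grip_width': 0.024, 'gripper_force': 79.642}
loop in tool [ 0.0961  0.0004 -0.012 ] tool x deg 72.61389606660768 [ 0.0003 -0.0002 -1.    ]
torque about eye if moment at tcp: 0.17029562133356155 raw [ 0.0166 -0.6226 -0.1591] [ 3.6143  0.0627 -3.4663]
loop plane deg 21.68068786502629 4667 rms 0.0006554638310491043
tab pixels 26.0 deg wide, centre 152.625 range 139.75 165.5
```

Request:
jog_arm(plan="0 0 1 0.002 -0.168 0 255;0 0 1 0.002 -0.168 0 255;0 0 1 0.002 -0.168 0 255;0 0 1 0.002 -0.168 0 255")

```text
time_s: 17.17
position: [0.5375, -0.1368, 0.0647]
tool_rot: [[0.365, 0.931, 0.0], [0.931, -0.365, -0.0], [-0.0, 0.0, -1.0]]
ft_force: [4.5, -0.6, -3.1]
grip_width: 0.0246
gripper_force: 79.7
```

```bash
python3 k.py r7.png|grep -E "about|plane|pixels"
```

```text
torque about eye if moment at tcp: 0.261047356335678 raw [-0.0655 -0.656  -0.1646] [ 4.5333 -0.5748 -3.0831]
loop plane deg 17.75152546238811 4687 rms 0.0007212903954262707
tab pixels 26.25 deg wide, centre 152.75 range 139.75 165.75
```

Request:
jog_arm(plan="0 0 1 0.002 -0.168 0 255;0 0 1 0.002 -0.168 0 255;0 0 1 0.002 -0.168 0 255")

```text
time_s: 17.67
position: [0.5329, -0.1348, 0.0647]
tool_rot: [[0.413, 0.911, 0.0], [0.911, -0.413, -0.0], [-0.0, 0.0, -1.0]]
ft_force: [4.2, -0.5, -3.8]
grip_width: 0.0246
gripper_force: 79.7
```

```bash
python3 k.py r8.png|grep -E "about|plane|pixels"
```

```text
torque about eye if moment at tcp: 0.22079060476284634 raw [-0.0775 -0.6693 -0.1688] [ 4.2436 -0.4658 -3.7905]
loop plane deg 14.798961330605573 4693 rms 0.0007173345258948261
tab pixels 26.25 deg wide, centre 152.75 range 139.75 165.75
```

Request:
jog_arm(plan="0 0 1 0.002 -0.168 0 255;0 0 1 0.002 -0.168 0 255;0 0 1 0.002 -0.168 0 255;0 0 1 0.002 -0.168 0 255")

```text
time_s: 18.25
position: [0.5269, -0.1318, 0.0648]
tool_rot: [[0.475, 0.88, 0.0], [0.88, -0.475, -0.0], [-0.0, 0.0, -1.0]]
ft_force: [4.7, -0.9, -4.1]
grip_width: 0.0249
gripper_force: 79.7
```

```bash
python3 k.py r9.png|grep -E "about|plane|pixels"
```

```text
torque about eye if moment at tcp: 0.25740727990042933 raw [-0.2081 -0.7185 -0.1763] [ 4.6698 -0.8606 -4.0552]
loop plane deg 10.689220046753604 4696 rms 0.0007653795792701794
tab pixels 26.25 deg wide, centre 152.75 range 139.75 165.75
```

Request:
jog_arm(plan="0 0 1 0.002 -0.168 0 255;0 0 1 0.002 -0.168 0 255;0 0 1 0.002 -0.168 0 255")

```text
time_s: 18.75
position: [0.5225, -0.1293, 0.0648]
tool_rot: [[0.521, 0.854, 0.0], [0.854, -0.521, -0.0], [-0.0, 0.0, -1.0]]
ft_force: [4.3, -1.2, -3.5]
grip_width: 0.0244
gripper_force: 79.7
```

```bash
python3 k.py r10.png|grep -E "about|plane|pixels"
```

```text
torque about eye if moment at tcp: 0.17332260205799793 raw [-0.2157 -0.6567 -0.2341] [ 4.2518 -1.1746 -3.4709]
loop plane deg 7.778739209670105 4684 rms 0.0005919952245694275
tab pixels 26.0 deg wide, centre 152.875 range 140.0 165.75
```

Turned 47°; home has to come within the next 7.5°.

Request:
jog_arm(plan="0 0 1 0.002 -0.168 0 255;0 0 1 0.002 -0.168 0 255;0 0 1 0.002 -0.168 0 255;0 0 1 0.002 -0.168 0 255")

```text
time_s: 19.33
position: [0.5169, -0.1256, 0.0648]
tool_rot: [[0.579, 0.815, 0.0], [0.815, -0.579, -0.0], [0.0, 0.0, -1.0]]
ft_force: [4.7, -1.3, -3.0]
grip_width: 0.0242
gripper_force: 79.7
```

```bash
python3 k.py r11.png|grep -E "about|plane|pixels"
```

```text
torque about eye if moment at tcp: 0.29704337831867633 raw [-0.3103 -0.6886 -0.1465] [ 4.7146 -1.3371 -2.9804]
loop plane deg 3.799707410947088 4710 rms 0.0007365004579479332
tab pixels 26.0 deg wide, centre 152.875 range 140.0 165.75
```

Request:
jog_arm(plan="0 0 1 0.002 -0.168 0 255;0 0 1 0.002 -0.168 0 255;0 0 1 0.002 -0.168 0 255")

```text
time_s: 19.83
position: [0.513, -0.1227, 0.0648]
tool_rot: [[0.621, 0.784, 0.0], [0.784, -0.621, -0.001], [-0.0, 0.001, -1.0]]
ft_force: [4.5, -2.4, -3.2]
grip_width: 0.0243
gripper_force: 79.6
```

```bash
python3 k.py r12.png|grep -E "about|plane|pixels"
```

```text
torque about eye if moment at tcp: 0.48969945005578436 raw [-0.4404 -0.8329  0.0096] [ 4.4826 -2.3799 -3.1661]
loop plane deg 2.3577336054092 4695 rms 0.0009154291377889449
tab pixels 26.0 deg wide, centre 152.875 range 140.0 165.75
```

The torque has jumped to 0.49 and the eye is lagging the tool. I'll take small steps now.

Request:
jog_arm(plan="0 0 1 0.002 -0.168 0 255;0 0 1 0.002 -0.168 0 255;0 0 0 0 0 0 255")

```text
time_s: 20.33
position: [0.5104, -0.1205, 0.0648]
tool_rot: [[0.647, 0.762, 0.001], [0.762, -0.647, -0.001], [-0.0, 0.001, -1.0]]
ft_force: [4.2, -3.0, -2.8]
grip_width: 0.0245
gripper_force: 79.6
```

```bash
python3 k.py r13.png|grep -E "about|plane|pixels"
```

```text
torque about eye if moment at tcp: 0.4689020332159453 raw [-0.4831 -0.8116 -0.0242] [ 4.1509 -3.0333 -2.8461]
loop plane deg 0.5605721249349576 4548 rms 0.0005971286978351895
tab pixels 26.0 deg wide, centre 150.875 range 138.0 163.75
```

Request:
jog_arm(plan="0 0 1 0.002 -0.168 0 255;0 0 1 0.002 -0.168 0 255;0 0 0 0 0 0 255")

```text
time_s: 20.83
position: [0.5079, -0.1183, 0.0648]
tool_rot: [[0.674, 0.739, 0.001], [0.739, -0.674, -0.001], [-0.0, 0.001, -1.0]]
ft_force: [4.9, -3.0, -3.8]
grip_width: 0.0245
gripper_force: 79.6
```

```bash
python3 k.py r14.png|grep -E "about|plane|pixels|in tool"
```

```text
loop in tool [ 0.0962  0.0003 -0.012 ] tool x deg 47.64818772940981 [ 0.0006 -0.0006 -1.    ]
torque about eye if moment at tcp: 0.47683705002464305 raw [-0.5555 -0.7773 -0.067 ] [ 4.8982 -3.0195 -3.7966]Traceback (most recent call last):
  File "k.py", line 15, in <module>
    r=models.outline_of("wrist","eye")[0]; ys,xs=np.nonzero(r["region"]&(im["depth"]>0)); P=by_depth(im,np.c_[xs,ys]); P=P[(P[:,2]>.068)&(P[:,2]<.11)]
      ~~~~~~~~~~~~~~~~~~~~~~~~~~~~~~~~^^^
IndexError: list index out of range
```

```bash
python3 k.py r15.png|grep -E "about|plane|pixels|tab"
```

```text
torque about eye if moment at tcp: 0.525839875605062 raw [-0.4964 -0.7745  0.0077] [ 5.262  -2.2254 -3.9262]
tab 0.96 [254.8  92.6] [ 0.5453 -0.0324  0.0465]
washer/tab mask [315.9, 63.4, 134.1, 113.7] 0.57
1136 tab deg 116.75754263837246
loop plane deg -1.5203638960111168 4645 rms 0.0005317827039915641
tab pixels 26.0 deg wide, centre 148.875 range 136.0 161.75000000000003
```

The tab has been dragged 3.9°, about 2.0 mm. That's where I stop. Next I swing back to the bore axis (free play) and withdraw.

Request:
jog_arm(plan="0 0 -1 0.002 0.168 0 255;0 0 -3 0.013 0.503 0 255;0 0 -3 0.013 0.503 0 255;0 0 -3 0.013 0.503 0 255;0 0 -3 0.013 0.503 0 255;0 0 -3 0.013 0.503 0 255;0 0 -3 0.013 0.503 0 255;0 0 -3 0.013 0.503 0 255;0 0 -3 0.013 0.503 0 255")

```text
time_s: 22.08
position: [0.5429, -0.1383, 0.0642]
tool_rot: [[0.294, 0.956, -0.003], [0.956, -0.294, 0.002], [0.0, -0.004, -1.0]]
ft_force: [0.3, -0.2, -2.9]
grip_width: 0.0243
gripper_force: 79.7
```

Request:
jog_arm(plan="0 0 -3 0.013 0.503 0 255;0 0 -3 0.013 0.503 0 255;0 0 -3 0.013 0.503 0 255;0 0 -3 0.013 0.503 0 255;0 0 0 0 0 0 255;0 0 0 0 0 0 255")

```text
time_s: 22.58
position: [0.5627, -0.1423, 0.0642]
tool_rot: [[0.093, 0.996, -0.002], [0.996, -0.093, 0.001], [0.001, -0.003, -1.0]]
ft_force: [-0.3, -0.2, -2.4]
grip_width: 0.0246
gripper_force: 79.7
```

```bash
python3 k.py r16.png|grep -E "about|plane|pixels|in tool"
```

```text
loop in tool [ 0.0954  0.0013 -0.0125] tool x deg 84.64855684561381 [-0.0025  0.0011 -1.    ]
torque about eye if moment at tcp: -0.053248991158007436 raw [ 0.0026 -0.0184 -0.0261] [-0.3039 -0.1677 -2.4334]Traceback (most recent call last):
  File "k.py", line 15, in <module>
    r=models.outline_of("wrist","eye")[0]; ys,xs=np.nonzero(r["region"]&(im["depth"]>0)); P=by_depth(im,np.c_[xs,ys]); P=P[(P[:,2]>.068)&(P[:,2]<.11)]
      ~~~~~~~~~~~~~~~~~~~~~~~~~~~~~~~~^^^
IndexError: list index out of range
```

Request:
jog_arm(plan="0 0 0 -0.4 0.1 -0.07 255;0 0 0 -1 0 0 255;0 0 0 -1.2 0 0 255;0 0 0 -1.2 0 0 255;0 0 0 -1.2 0 0 255;0 0 0 -1.2 0 0 255;0 0 0 -1.2 0 0 255;0 0 0 -1.2 0 0 255;0 0 0 -1.2 0 0 255;0 0 0 0 0 0 255")

```text
time_s: 23.67
position: [0.5555, -0.2432, 0.0654]
tool_rot: [[0.094, 0.996, 0.0], [0.996, -0.094, -0.001], [-0.001, 0.001, -1.0]]
ft_force: [0.0, -0.1, -2.8]
grip_width: 0.0245
gripper_force: 79.7
```

```bash
python3 g.py
```

```text
{'time_s': 23.667, 'q': [-34.806, 36.377, 78.214, -0.031, 65.358, -29.399], 'position': [0.555, -0.243, 0.065], 'ft_force': [0.047, -0.122, -2.827], 'wrist_torque': [0.032, 0.014, 0.011], 'grip_width': 0.024, 'gripper_force': 79.701}
loop in tool [ 0.1966 -0.0009 -0.0116] tool x deg 84.6053039231013 [ 0.0005 -0.0009 -1.    ]
torque about eye if moment at tcp: 0.021840016260676436 raw [0.0321 0.0141 0.0106] [ 0.0466 -0.1221 -2.8268]
```

Request:
jog_arm(plan="0 0 0 -2.5 -1.9 0 255;0 0 0 -2.5 -1.9 0 255;0 0 0 -2.5 -1.9 0 255;0 0 0 -2.5 -1.9 0 255;0 0 0 -2.5 -1.9 0 255;0 0 0 0 0 0 255;0 0 0 0 0 0 255")

```text
time_s: 24.25
position: [0.4487, -0.3572, 0.0655]
tool_rot: [[0.095, 0.996, 0.0], [0.996, -0.095, 0.0], [0.0, 0.0, -1.0]]
ft_force: [1.4, -0.1, -2.8]
grip_width: 0.0245
gripper_force: 79.8
```

```bash
python3 e.py h2.png
```

```text
{'time_s': 24.25, 'q': [-50.349, 33.731, 83.87, 0.014, 62.405, -44.932], 'position': [0.449, -0.357, 0.065], 'ft_force': [1.352, -0.147, -2.838], 'wrist_torque': [0.009, 0.018, 0.023], 'grip_width': 0.024, 'gripper_force': 79.772}
[[0.0945, 0.9955, 0.0001], [0.9955, -0.0945, 0.0002], [0.0002, 0.0001, -1.0]]
0.77 [327.4, 215.7, 69.5, 431.3]
-0.04 503 y mid 0.0002 w 0.0246 ztop -0.0249
-0.03 1332 y mid 0.0002 w 0.0249 ztop -0.0249
-0.02 1413 y mid 0.0002 w 0.0243 ztop -0.025
-0.01 1467 y mid 0.0 w 0.0233 ztop -0.025
0.0 1558 y mid 0.0001 w 0.0233 ztop -0.025
0.01 1703 y mid 0.0001 w 0.0238 ztop -0.0249
0.02 2172 y mid 0.0002 w 0.0233 ztop -0.0238
0.03 980 y mid 0.0 w 0.0134 ztop -0.0184
0.04 1022 y mid 0.0003 w 0.0132 ztop -0.0184
0.05 1099 y mid -0.0002 w 0.0131 ztop -0.0184
0.06 1171 y mid 0.0003 w 0.0132 ztop -0.0183
0.07 1252 y mid 0.0002 w 0.0132 ztop -0.0183
0.08 1348 y mid 0.0001 w 0.0133 ztop -0.0184
0.09 1447 y mid 0.0002 w 0.0133 ztop -0.0184
0.1 1552 y mid 0.0001 w 0.0132 ztop -0.0185
0.11 1184 y mid 0.0 w 0.0136 ztop -0.0184
```

Request:
jog_arm(plan="0 0 0 0 0 2 255;0 0 0 0 0 2 255;0 0 0 0 0 1.3 255;0 0 0 0 0 0.5 255;0 0 0 0 0 0.2 255;0 0 0 0 0 0.1 255;0 0 0 0 0 0.06 255;0 0 0 0 0 0 255")

```text
time_s: 25.02
position: [0.45, -0.3564, 0.0045]
tool_rot: [[0.092, 0.996, 0.001], [0.996, -0.092, -0.001], [-0.001, 0.001, -1.0]]
ft_force: [0.8, -0.2, -3.0]
grip_width: 0.0247
gripper_force: 79.8
```

Request:
jog_arm(plan="0 0 0 0 0 0.05 255;0 0 0 0 0 0.05 255;0 0 0 0 0 0 255")

```text
time_s: 25.27
position: [0.4498, -0.3564, 0.0036]
tool_rot: [[0.092, 0.996, 0.001], [0.996, -0.092, -0.001], [-0.001, 0.001, -1.0]]
ft_force: [-0.8, 1.1, 4.6]
grip_width: 0.0249
gripper_force: 80.7
```

Contact: the vertical force changed sign. Opening the gripper slowly, then retreating.

Request:
jog_arm(plan="0 0 0 0 0 0 120;0 0 0 0 0 0 80;0 0 0 0 0 0 40;0 0 0 0 0 0 0;0 0 0 0 0 0 0;0 0 0 0 0 0 0;0 0 0 0 0 0 0;0 0 0 0 0 0 0", grip_force=20)

```text
time_s: 25.93
position: [0.4496, -0.3562, 0.0028]
tool_rot: [[0.092, 0.996, -0.0], [0.996, -0.092, 0.0], [0.0, -0.0, -1.0]]
ft_force: [-0.0, 0.5, 0.1]
grip_width: 0.0852
gripper_force: 0.0
```

Request:
jog_arm(plan="0 0 0 0 0 -1 0;0 0 0 0 0 -2.5 0;0 0 0 0 0 -3.5 0;0 0 0 0 0 -3.5 0;0 0 0 0 0 -3.5 0;0 0 0 0 0 -1 0;0 0 0 0 0 0 0;0 0 0 0 0 0 0;0 0 0 0 0 0 0")

```text
time_s: 26.68
position: [0.449, -0.3556, 0.1513]
tool_rot: [[0.092, 0.996, -0.002], [0.996, -0.092, 0.002], [0.002, -0.002, -1.0]]
ft_force: [0.4, 0.5, -0.7]
grip_width: 0.0853
gripper_force: 0.0
```

```bash
python3 d.py | grep -E "axis|grip"; python3 - <<'E'
from h import *
for cn in ("scene","top"):
    im=cam(cn)
    for n,z in (("tab",.045),("tomato",.02),("pepper",.02),("bowl",0),("jar",0)):
        for r in models.tip_of(cn,n)[:1]: print(cn,n,round(r["confidence"],2),at_z(im,[r["at"]],z)[0].round(4))
    if cn=="scene": save(im,"end.png")
E
```

```text
{'time_s': 26.683, 'q': [-50.217, 28.028, 77.922, -0.0, 74.223, -44.935], 'position': [0.449, -0.356, 0.151], 'ft_force': [0.372, 0.549, -0.749], 'wrist_torque': [0.007, -0.002, 0.005], 'grip_width': 0.085, 'gripper_force': 0.0}
axis deg 84.73724989142883 pt [ 0.4513 -0.3407] ends [ 0.4412 -0.4513] [ 0.464  -0.2018] 0.250543222198587
scene tab 0.81 [ 0.5475 -0.0278  0.045 ]
scene tomato 0.84 [0.4847 0.3671 0.02  ]
scene pepper 0.61 [0.6059 0.4096 0.02  ]
scene bowl 0.68 [0.7659 0.0912 0.    ]
scene jar 0.97 [ 0.3907  0.3505 -0.    ]
top tab 0.57 [ 0.5527 -0.0368  0.045 ]
top tomato 0.94 [0.4927 0.3811 0.02  ]
top pepper 0.75 [0.5989 0.4077 0.02  ]
top bowl 0.84 [0.7628 0.0934 0.    ]
top jar 0.63 [0.3813 0.363  0.    ]
```

View pics/end.png

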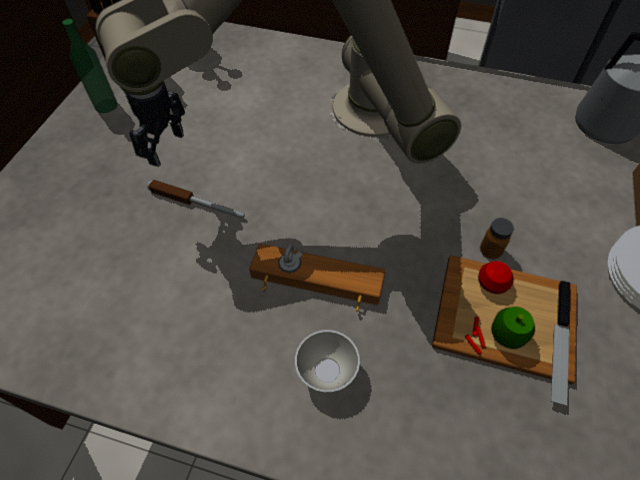

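The steel lies flat on the worktop from (150,187) to (243,214), clear of the beam. The bystanders are in place and the gripper is free.

```bash
python3 -c "
from rig import job
print(job.close_job())"
```

```text
the job is handed in; nothing more can be done
None
```

I turned the screw eye home and stopped with the washer tab dragged about 2 mm, drew the steel out and laid it flat on the worktop about 0.3 m from the eye; the job is handed in, but no verdict came back.

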